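# True up a spin-coating stage by touch and check that it runs free

### The job

The carrier plate of the spin-coating stage has been knocked off level on its ball seat. Take the touch probe out of its stand and touch it lightly on the plate's face, near the rim, at the stage's front, left, back and right, in that order, to find the high side, then put the probe back in its stand. Gently push the high side of the plate down with your shut fingers until the plate is level again, then spin it by hand, by its rim lugs, so that it makes at least a turn and a half and runs on by itself.

Things in the scene. Friction and masses are not known exactly. Their poses are not given: they have to be found in the camera images.
- stage: Spin-coating stage, fixed: white square housing 170 x 170 mm, 46 mm high, round steel splash bowl (165 mm across, rim 65 mm over the worktop), and over the bowl a round bare-metal carrier plate 120 mm across, 8 mm thick. Origin: centre of the housing's underside. z up; -x to its front (grey panel with dark window and buttons, roughly towards the robot), +x to its back, +y to its left as seen from the robot.
- face (a point): A fixed point on the stage's axis, 94 mm above its origin. The middle of the plate's face lies within 7 mm above or below it (the clamped head stands differently each time). The plate starts tilted 0.04 to 0.055 rad towards any side: its rim is 2.4 to 3.3 mm high there, as low opposite. Level: within 0.018 rad, no side more than about 2 mm above the opposite one.
- ball (a point): A fixed point on the stage's axis, 70 mm above its origin, in the ball seat that carries the plate's spindle (the ball's centre is 24 mm under the middle of the face). Friction holds the ball, so the plate stays as it is pushed, and spinning it does not change which side is high. It yields to about 10 N straight down 44 mm from the axis on the high side; touches under 6 N do not move it.
- plate (a joint): Angle of the plate on its low-friction spindle, rad, counter-clockwise from above, no end stops; starts between -1.2 and 1.2 from an arbitrary zero. Eight blue lugs, evenly spaced, stick out of its rim to 73 mm from the axis; they are 10 mm wide, 6 mm thick, their tops 1.5 mm below the face. Pushed along by a lug the plate spins and coasts for seconds. The reading says nothing of the tilt.
- probe_mid (a point): Touch probe, a loose upright grey and white barrel 30 mm across and 58 mm long above a steel flange (44 mm across, 5 mm thick), 0.17 kg, parked in its stand stylus down. This point lies on its axis at the middle of the barrel, 32 mm above the flange's underside; z points up along the axis, away from the stylus.
- probe_tip (a point): Lowest point of the probe's red ball (6 mm) at the end of its thin stylus, on the axis 84 mm below probe_mid when unloaded. The stylus is sprung along the axis: it starts to give at 0.5 N and gives 1 mm for each 0.8 N more, up to 6 mm, where it comes up hard (5.3 N).
- stand_top (a point): Centre of the mouth of the probe's fixed stand, a grey tube 56 mm across, bore 37 mm, 60 mm high, on a dark disc foot 84 mm across. The parked probe's flange lies on this mouth (probe_mid then 32 mm above it), its tapered steel nose (29 mm down to 11 mm, 16 mm long) and stylus hang in the bore; lift it at least 55 mm to clear the tube.
- resist_mid (a point): Bystander: brown bottle with a black cap, 60 mm across and 125 mm high; this point is at its middle. Not to be moved.
- dropper_mid (a point): Bystander: small brown dropper bottle, 28 mm across and 84 mm high; this point is at its middle. Not to be moved.
- bung_mid (a point): Bystander: red rubber stopper, 29 mm across and 25 mm high; this point is at its middle. Not to be moved.
Mind the look-alikes: they are no part of the job. What is shaped like the part that bears probe_mid but blue or yellow is not meant.

How it is judged (in metres and radians):
On the way, in this order (a step that is already met when the one before it is completed fails the run):
1. the probe touches the plate near its rim at the stage's front (contact force between probe and plate above 0.3 N and x of probe_tip in the frame of stage below -0.03 m and y of probe_tip in the frame of stage between -0.025 and 0.025 m), for 0.1 s.
2. the probe touches the plate near its rim at the stage's left (contact force between probe and plate above 0.3 N and y of probe_tip in the frame of stage above 0.03 m and x of probe_tip in the frame of stage between -0.025 and 0.025 m), for 0.1 s.
3. the probe touches the plate near its rim at the stage's back (contact force between probe and plate above 0.3 N and x of probe_tip in the frame of stage above 0.03 m and y of probe_tip in the frame of stage between -0.025 and 0.025 m), for 0.1 s.
4. the probe touches the plate near its rim at the stage's right (contact force between probe and plate above 0.3 N and y of probe_tip in the frame of stage below -0.03 m and x of probe_tip in the frame of stage between -0.025 and 0.025 m), for 0.1 s.
5. the probe stands in its stand again, let go (horizontal distance between probe_mid and stand_top below 0.008 m and z of probe_mid in the frame of stand_top below 0.037 m and angle between probe_mid's own z axis and vertical below 0.06 rad and contact force between the fingers and probe below 0.05 N), for 0.2 s.
6. the plate is pushed level and the hand is off it (angle between plate's own z axis and vertical below 0.018 rad and contact force between the fingers and plate below 0.02 N), for 0.2 s.
7. the plate has been spun a turn and a half and runs on by itself (all of step 6 and (value of joint plate above 7.5 rad or value of joint plate below -7.5 rad) and (velocity of joint plate above 0.4 rad/s or velocity of joint plate below -0.4 rad/s)), for 0.2 s.
At the end, for the whole second after the job is handed in: the plate is level (within 0.018 rad) and has been turned at least 7.5 rad either way from its zero (a turn and a half from any start is enough), and the probe stands upright in its stand, let go (all of step 5 and angle between plate's own z axis and vertical below 0.018 rad and (value of joint plate above 7.5 rad or value of joint plate below -7.5 rad)); the robot touches nothing.
It fails at once if the probe is pressed harder than a light touch on the plate (contact force between probe and plate above 6 N).
It fails at once if the plate is pushed with too much force (contact force between anything else and plate above 30 N).
It fails at once if the brown bottle is moved (distance of resist_mid from where it was at the start of the episode above 0.03 m).
It fails at once if the dropper bottle is moved (distance of dropper_mid from where it was at the start of the episode above 0.03 m).
It fails at once if the red stopper is moved (distance of bung_mid from where it was at the start of the episode above 0.03 m).
It also fails if it takes over 67 s, if anything falls off the work surface, if the arm or the gripper's body presses on something with over 40 N, if the wrist force passes 120 N, or if a joint passes its speed limit or range.

### The arm

A 6-joint arm with a two-finger parallel gripper is mounted at the origin on a cart in front of the work surface, level with it; the furniture and walls round the work are solid. World frame = base frame: x ahead of the robot, y to its left, z up, the work surface at z = 0. Lengths are in m, angles in degrees, forces in N, time in s.
With the tool pointing down it reaches from about 0.4 to 0.825 m from the base axis. Payload 7 kg.
Tool frame: the origin (TCP) lies between the finger pads; the fingertips stand 14 mm ahead of it and the grasp point (between the pads) lies 5 mm behind it; z points along the fingers, y is the line along which they close (so a half turn about z gives the same grasp; the last joint's range is limited). The gripper opens to 88 mm and grips with 3 to 60 N. Pads are 19 mm wide; open, the fingers measure 130 mm over their backs; the gripper's body (78 mm by 193 mm) begins 47 mm behind the grasp point.
Start: joints at [-56.774, 20.546, 0.682, 0, -70.136, -16.507], TCP at [0.194, -0.646, 0.241] pointing down, gripper open.
Joint ranges: [-176.03, 176.03], [-82.01, 121.73], [-58.28, 71.71], [-173.87, 95.51], [-174.79, -0.11], [-173.66, 173.66]. Speed limits (degrees/s): [136.94, 136.94, 172.46, 180, 180, 180].

### API

Orientations are given as [roll, pitch, yaw] about the fixed x, y, z axes, in that order (R = Rz(yaw) Ry(pitch) Rx(roll)).
In Python, from plant import status, cams, job gives the robot as it stands. The module is installed in compiled form; this text tells all that it offers.
- The arm moves only by the tool step_arm, never from a script. Its arguments are lists of equal length, an entry for each row: "xyz": the shift along the tool's x, y, z each as a share of 20 cm, from -1 to 1, a list of three; "yaw": the turn about the tool's z as a share of 360 degrees, from -1 to 1; "claw": the closure, from -1 (fully open) to 1 (shut). A call has 1 to 20 rows; each row is the pose to reach, as a shift and turn from the pose commanded when the call began, along the tool's axes at that moment, turning the shorter way round; what a row does not reach only later rows make up. A row lasts 1/12 s, in which the tool goes at most 41.7 mm and 7.16 degrees, less where a joint would pass 70% of its speed; a pose out of reach is approached as far as the arm can. A call with a number of a shift or a turn outside -1 to 1 is refused whole. A call with a gripper value outside its range is refused whole. The fingers move at their own pace and stop on an object; "grip_force" is the grip in N (left out, the last holds). Time passes only in rows, so rows that repeat a pose let the fingers close. It gives the time, the measured TCP pose, the force, the opening and the grip force at its end, in the units of the state.
- status.get_state(): the state, without advancing time (a new reading comes with each control period).
- cams.capture(name): name is "side" or "top"; returns (picture, depth): 480x640x3 uint8, blue, green, red; 480x640 float32, m along the optical axis (not along the pixel's ray), 0 where there is no reading.
- cams.calibration(name): a dict with "mtx" (3x3 intrinsics, pixels), "camera_from_world" (4x4, takes a point from world to camera coordinates). Camera axes: x right, y down, z forward; pixel columns grow to the right and rows downward; lengths in m; the calibration is good to about 2 mm. A picture is of the moment at which its call begins. calibration takes no time and is no camera call.
- job.close_job(): hands the job in; it is judged then, once.
The state is a dict: "time_s": time; "joints": joint angles; "qd": joint speeds; "joint_torque": joint torques, N m; "tcp_pos": TCP position; "eef_rot": TCP orientation; "contact_force": force on the tool from outside, world axes, zero at the start; "moment": the same for the moment, N m; "gripper_width": finger opening in m; "gripper_force": force on a finger pad.
Only numpy, scipy, OpenCV 4.12 (cv2) and the standard library are available. Lean on these libraries where they do the work, as an engineer would, in place of code of your own. Each camera call takes 0.05 s, during which the arm holds its last target. There are 200 camera calls.

## Working session

There is one attempt and no reset: what is moved stays moved. The work goes in short steps, Python scripts to look and compute and a tool call to move; the robot and the scene stay as the last step left them, time stands still between calls to the robot, and variables do not carry over. Pictures are saved under pics/ and viewed, at most 10 in all, crops included, and the job is handed in when it is done.

Besides the shell and the picture viewer there is one more tool, called after "Call:" by a JSON object that holds its "name" and its "arguments". step_arm: Moves the arm, as the interface text tells. Shift numbers are shares of 20 cm and turn numbers shares of 360 degrees, none past 1 either way. Its arguments: {"type":"object","properties":{"xyz":{"type":"array"},"yaw":{"type":"array"},"claw":{"type":"array"},"grip_force":{"type":"number"}},"required":["xyz","yaw","claw"]}

```bash
mkdir -p pics; cat > h.py <<'E'
import numpy as np, cv2
from plant import status, cams, job
def grab(n):
    p,d=cams.capture(n); c=cams.calibration(n)
    return p,d,np.array(c["mtx"]),np.array(c["camera_from_world"])
def world(u,v,d,K,T):
    pc=np.array([(u-K[0,2])/K[0,0]*d,(v-K[1,2])/K[1,1]*d,d]); return T[:3,:3].T@(pc-T[:3,3])
def ray(u,v,z,K,T):
    o=-T[:3,:3].T@T[:3,3]; r=T[:3,:3].T@np.array([(u-K[0,2])/K[0,0],(v-K[1,2])/K[1,1],1]); return o+r*(z-o[2])/r[2]
E
python3 - <<'E'
from h import *
for n in("top","side"):
    p,d,K,T=grab(n); cv2.imwrite(f"pics/{n}0.png",p); np.savez(f"{n}0.npz",p=p,d=d,K=K,T=T); print(n,K[0,0],-T[:3,:3].T@T[:3,3],T[2,:3])
s=status.get_state(); print(s)
E
```

```text
top 500.57656577853726 [ 0.36311163 -0.07979304  1.17158007] [ 0.1271295  -0.00996139 -0.99183611]
side 557.7939396546096 [ 0.49853338 -1.12554024  0.62579647] [-0.01038871  0.87745197 -0.479552  ]
{'time_s': 0.1, 'joints': array([-5.67762109e+01,  2.05864186e+01,  6.39689158e-01, -1.54296502e-02,
       -7.01365285e+01, -1.65050645e+01]), 'qd': array([ 0.08636893, -0.03318445,  0.08131791, -0.00809284,  0.05693526,
        0.0709537 ]), 'joint_torque': array([-2.25073003e-03, -5.84162021e+01,  2.93750185e+01,  7.01541245e+00,
        1.01557889e-02, -5.59176624e-05]), 'tcp_pos': array([ 0.19400509, -0.64609119,  0.23973898]), 'eef_rot': array([ 1.79916052e+02, -9.74737665e-03, -1.63286522e+02]), 'contact_force': array([ 0.45148813,  0.34848184, -0.31528911]), 'moment': array([ 0.0230675 , -0.02316831,  0.01574796]), 'gripper_force': 0.0, 'gripper_width': 0.0877353398171816}
```

View pics/top0.png

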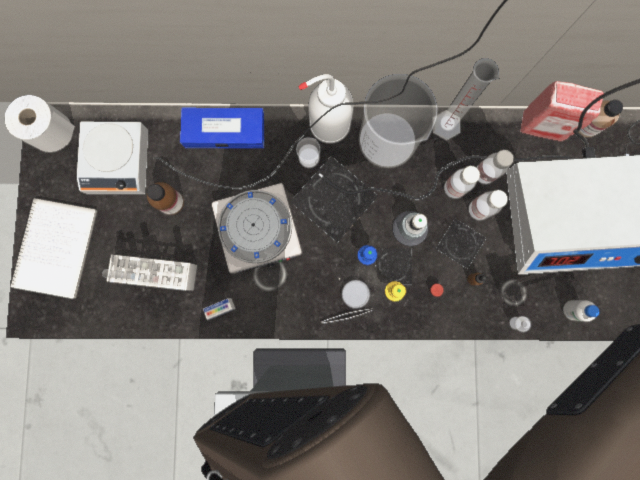

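View pics/side0.png

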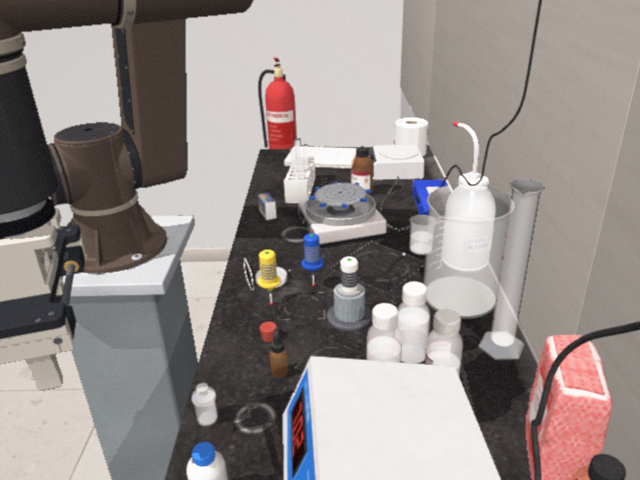

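```bash
python3 - <<'E'
from h import *
a=np.load("top0.npz");b=np.load("side0.npz")
c1=cv2.resize(a["p"][170:300,200:330],(400,400),interpolation=2)
c2=cv2.resize(b["p"][230:340,290:400],(400,400),interpolation=2)
c3=cv2.resize(a["p"][195:275,370:450],(400,400),interpolation=2)
cv2.imwrite("pics/c1.png",np.hstack([c2,c3]))
p,d,K,T=[a[k] for k in"pdKT"]
# stage lugs (blue, sat)
hsv=cv2.cvtColor(p,cv2.COLOR_BGR2HSV)
m=cv2.inRange(hsv,(100,130,80),(130,255,255)); m[:180]=0;m[280:]=0;m[:,:205]=0;m[:,305:]=0
n,_,st,ce=cv2.connectedComponentsWithStats(m)
pts=[]
for i in range(1,n):
    if st[i,4]>4: w=ray(*ce[i],0.089,K,T); pts.append(w); print(ce[i],st[i,4],w)
pts=np.array(pts); print("lug mean",pts.mean(0)); 
print("ell",cv2.fitEllipse(np.float32(pts[:,:2])))
# housing corners via depth height
V,U=np.mgrid[:480,:640]
R=T[:3,:3]; P=np.stack([(U-K[0,2])/K[0,0]*d,(V-K[1,2])/K[1,1]*d,d],-1); W=(P-T[:3,3])@R
np.save("W.npy",W)
z=W[...,2]
reg=np.zeros(z.shape,bool);reg[175:280,205:310]=1
hm=(reg&(z>0.035)&(d>0)).astype(np.uint8)
cs=max(cv2.findContours(hm,0,1)[0],key=cv2.contourArea)
print("housing", W[hm>0][:,2].max())
xy=W[(reg&(z>0.035)&(d>0))][:,:2].astype(np.float32); print(cv2.minAreaRect(xy))
for u,v in [(412,228),(416,220),(418,220),(253,225),(253,240),(270,225),(240,225)]: print(u,v,W[v,u])
for nm,(r0,r1,c0,c1) in {"probe":(205,255,385,440)}.items():
    zz=z[r0:r1,c0:c1];ww=W[r0:r1,c0:c1]
    for lo,hi in((0.1,.2),(0.05,0.07),(0.11,0.14)):
        q=ww[(zz>lo)&(zz<hi)]; 
        if len(q): print(nm,lo,hi,len(q),q.min(0),q.max(0),np.median(q,0))
E
```

```text
[249.76470588 194.58823529] 17 [0.58979018 0.07650073 0.089     ]
[272.25       200.91666667] 12 [0.57596041 0.02684534 0.089     ]
[229.35714286 205.42857143] 14 [0.56528559 0.12059671 0.089     ]
[281.57142857 221.        ] 7 [0.53145029 0.00568747 0.089     ]
[285.   220.75] 8 [ 0.5320491 -0.0017932  0.089    ]
[220.57142857 228.28571429] 7 [0.51457584 0.13824362 0.089     ]
[224.42857143 227.71428571] 7 [0.51588341 0.12989406 0.089     ]
[276.78571429 243.21428571] 14 [0.48254322 0.01531607 0.089     ]
[233.66666667 248.6       ] 15 [0.47026845 0.10852746 0.089     ]
[256.6 254.8] 15 [0.45705278 0.05857175 0.089     ]
lug mean [0.52348593 0.067839   0.089     ]
ell ((0.5234457850456238, 0.06810756027698517), (0.13366909325122833, 0.13427861034870148), 170.1102294921875)
housing 0.10295845279527048
((0.5211266279220581, 0.06683967262506485), (0.1788133680820465, 0.17007845640182495), 16.057790756225586)
412 228 [ 0.51911435 -0.28153558  0.0790967 ]
416 220 [ 0.53038209 -0.28263316  0.12096952]
418 220 [ 0.53010499 -0.28652268  0.12287424]
253 225 [0.52196343 0.06759561 0.09086337]
253 240 [0.48906607 0.06684565 0.09084554]
270 225 [0.52237058 0.03072743 0.08961435]
240 225 [0.52123005 0.09524538 0.09469594]
probe 0.1 0.2 181 [ 0.51562383 -0.30428297  0.10001769] [ 0.54370208 -0.27487916  0.12742491] [ 0.52807539 -0.2881703   0.12198271]
probe 0.05 0.07 287 [ 0.5023682  -0.31721273  0.05058277] [ 0.55909703 -0.26225529  0.06985959] [ 0.5211665  -0.27999737  0.06166431]
probe 0.11 0.14 164 [ 0.51575453 -0.30428297  0.11020855] [ 0.54370208 -0.27543162  0.12742491] [ 0.52895461 -0.28844478  0.12236025]
```

View pics/c1.png

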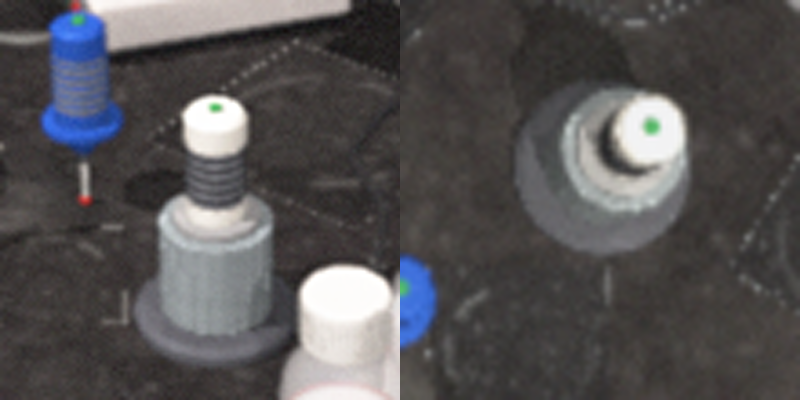

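The grey and white probe stands in the grey tube: top view (420,220), side view (349,260). The blue one at (367,255) and the yellow one at (396,291) are look-alikes: wrong colour and not in the stand. The crop confirms the choice.

```bash
python3 - <<'E'
from h import *
a=np.load("top0.npz");b=np.load("side0.npz");W=np.load("W.npy")
p,d,K,T=[a[k] for k in"pdKT"]; K2,T2=b["K"],b["T"]
print("probe top",ray(420.4,220.2,0.123,K,T),"side",ray(349.1,259.4,0.123,K2,T2))
tri=cv2.triangulatePoints(K@T[:3],K2@T2[:3],np.float64([[420.4],[220.2]]),np.float64([[349.1],[259.4]])); print((tri[:3]/tri[3]).T)
# housing top outline: white pixels
hsv=cv2.cvtColor(p,cv2.COLOR_BGR2HSV)
m=np.zeros(p.shape[:2],np.uint8); m[180:280,205:308]=(cv2.cvtColor(p,6)[180:280,205:308]>110)*255
m=cv2.morphologyEx(m,cv2.MORPH_OPEN,np.ones((3,3)))
c=max(cv2.findContours(m,0,1)[0],key=cv2.contourArea); r=cv2.boxPoints(cv2.minAreaRect(c))
w=np.array([ray(u,v,0.046,K,T)[:2] for u,v in r]); print(r,w)
print([np.degrees(np.arctan2(*(w[(i+1)%4]-w[i])[::-1])) for i in range(4)],[np.linalg.norm(w[(i+1)%4]-w[i]) for i in range(4)],w.mean(0))
c0=np.array([.5235,.068])
def fit(W,t):
    r=np.hypot(W[...,0]-c0[0],W[...,1]-c0[1]); k=(r<.055)&(W[...,2]>.08)&(W[...,2]<.11)
    A=np.c_[W[k][:,:2]-c0,np.ones(k.sum())]; s=np.linalg.lstsq(A,W[k][:,2],rcond=None)[0]; print(t,k.sum(),s,np.hypot(*s[:2]),np.degrees(np.arctan2(s[1],s[0])),(A@s-W[k][:,2]).std())
fit(W,"top")
V,U=np.mgrid[:480,:640]; d2=b["d"]; P=np.stack([(U-K2[0,2])/K2[0,0]*d2,(V-K2[1,2])/K2[1,1]*d2,d2],-1); fit((P-T2[:3,3])@T2[:3,:3],"side")
E
```

```text
probe top [ 0.52968638 -0.29159802  0.123     ] side [ 0.53055118 -0.29093034  0.123     ]
[[ 0.53013807 -0.29152758  0.12328886]]
[[209.97694 201.91539]
 [282.74615 182.06923]
 [302.38464 254.07692]
 [229.61542 273.9231 ]] [[ 0.58116797  0.17289889]
 [ 0.62857383  0.00780157]
 [ 0.46297541 -0.03898298]
 [ 0.4174988   0.12348315]]
[np.float64(-73.9791707560879), np.float64(-164.2240516141249), np.float64(105.63769583386282), np.float64(16.800354041779336)] [np.float64(0.17176856291009787), np.float64(0.17208030594773593), np.float64(0.16871089669394795), np.float64(0.1709664061117976)] [0.522554   0.06630016]
top 1991 [ 0.04975765 -0.00702621  0.09189122] 0.05025128321482798 -8.037522909673953 0.002008747515666548
side 701 [ 0.04539764 -0.00916064  0.09103121] 0.04631266627460167 -11.408333347111276 0.0011084037157096693
```

```bash
cat >> h.py <<'E'
C=np.array([.523,.067]); YS=np.radians(16)
def go(x,y,z):
    s=status.get_state(); yw=np.radians(s["eef_rot"][2]); d=np.array([x,y,z])-s["tcp_pos"]
    print("share",np.round([(np.cos(yw)*d[0]+np.sin(yw)*d[1])/.2,(np.sin(yw)*d[0]-np.cos(yw)*d[1])/.2,-d[2]/.2],4))
E
python3 -c "
from h import *
go(.530,-.291,.17)"
```

```text
share [-2.1196  1.2173  0.3487]
```

Call:
{"name": "step_arm", "arguments": {"xyz": [[-0.2, 0.12, 0], [-0.4, 0.24, 0], [-0.6, 0.36, 0], [-0.8, 0.48, 0], [-1, 0.6, 0], [-1, 0.6, 0], [-1, 0.6, 0]], "yaw": [0, 0, 0, 0, 0, 0, 0], "claw": [-1, -1, -1, -1, -1, -1, -1], "grip_force": 20}}

```text
time_s: 0.68
tcp_pos: [0.3539, -0.4708, 0.2406]
eef_rot: [180.0, 0.0, -163.1]
contact_force: [-1.4, -0.6, 0.8]
gripper_width: 0.0877
gripper_force: 0.0
```

```bash
python3 -c "
from h import *
go(.530,-.291,.17)"
```

```text
share [-1.1042  0.6037  0.3531]
```

Call:
{"name": "step_arm", "arguments": {"xyz": [[-0.2, 0.11, 0], [-0.4, 0.22, 0], [-0.6, 0.33, 0], [-0.8, 0.44, 0], [-1, 0.55, 0], [-1, 0.6, 0.15], [-1, 0.6, 0.33], [-1, 0.6, 0.33], [-1, 0.6, 0.33]], "yaw": [0, 0, 0, 0, 0, 0, 0, 0, 0], "claw": [-1, -1, -1, -1, -1, -1, -1, -1, -1]}}

```text
time_s: 1.43
tcp_pos: [0.5069, -0.3014, 0.1732]
eef_rot: [179.9, -0.3, -163.2]
contact_force: [1.2, -0.5, 1.3]
gripper_width: 0.0874
gripper_force: 0.0
```

```bash
python3 -c "
from h import *
p,d,K,T=grab('side'); p2,d2,_,_=grab('top')
q=np.hstack([cv2.resize(p[200:360,270:430],(400,400)),cv2.resize(p2[160:300,340:480],(400,400))])
cv2.imwrite('pics/a1.png',q); go(.530,-.291,.087)"
```

```text
share [-0.1194  0.0256  0.4462]
```

View pics/a1.png

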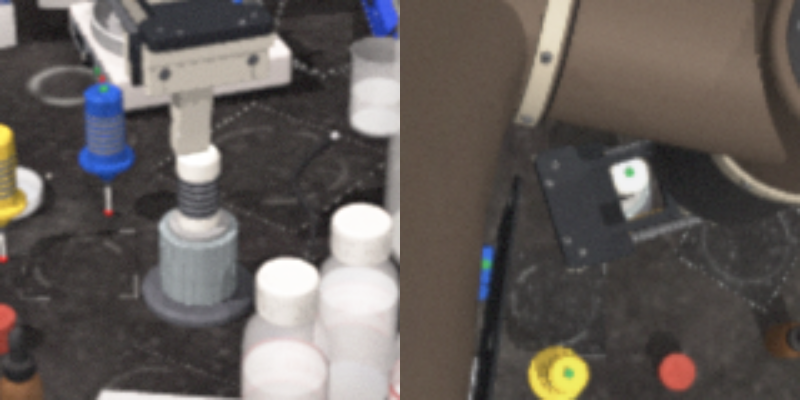

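The gripper stands over the grey and white probe in its stand, which is visible at (630,180) in the right crop. A further 24 mm along -x is needed, then down.

Call:
{"name": "step_arm", "arguments": {"xyz": [[-0.12, 0.025, 0], [-0.12, 0.025, 0], [-0.12, 0.025, 0.15], [-0.12, 0.025, 0.3], [-0.12, 0.025, 0.4], [-0.12, 0.025, 0.445], [-0.12, 0.025, 0.445], [-0.12, 0.025, 0.445]], "yaw": [0, 0, 0, 0, 0, 0, 0, 0], "claw": [-1, -1, -1, -1, -1, -1, -1, -0.5]}}

```text
time_s: 2.2
tcp_pos: [0.5305, -0.2908, 0.0871]
eef_rot: [-179.9, 0.1, -163.3]
contact_force: [0.2, -0.9, 0.7]
gripper_width: 0.0847
gripper_force: 0.0
```

Call:
{"name": "step_arm", "arguments": {"xyz": [[0, 0, 0], [0, 0, 0], [0, 0, 0], [0, 0, 0], [0, 0, 0], [0, 0, 0], [0, 0, 0], [0, 0, 0], [0, 0, 0], [0, 0, 0]], "yaw": [0, 0, 0, 0, 0, 0, 0, 0, 0, 0], "claw": [0, 0.3, 1, 1, 1, 1, 1, 1, 1, 1], "grip_force": 20}}

```text
time_s: 3.03
tcp_pos: [0.5298, -0.2898, 0.0855]
eef_rot: [-180.0, -0.0, -163.3]
contact_force: [-0.2, 0.1, 0.4]
gripper_width: 0.0293
gripper_force: 20.0
```

Call:
{"name": "step_arm", "arguments": {"xyz": [[0, 0, -0.1], [0, 0, -0.25], [0, 0, -0.4], [0, 0, -0.6], [0, 0, -0.75], [0, 0.2, -0.75], [0, 0.4, -0.75], [0, 0.6, -0.75], [0, 0.8, -0.75], [0, 1, -0.75], [0, 1, -0.75], [0, 1, -0.75]], "yaw": [0, 0, 0, 0, 0, 0, 0, 0, 0, 0, 0, 0], "claw": [1, 1, 1, 1, 1, 1, 1, 1, 1, 1, 1, 1]}}

```text
time_s: 4.03
tcp_pos: [0.4717, -0.0963, 0.2359]
eef_rot: [180.0, 0.0, -163.0]
contact_force: [-0.1, -0.6, -1.0]
gripper_width: 0.0294
gripper_force: 20.0
```

```bash
python3 -c "
from h import *
cams.capture('side')
print(status.get_state()['contact_force'])
f=C-.046*np.array([np.cos(YS),np.sin(YS)]); print(f); go(*f,.185)"
```

```text
[ 0.32567645 -0.41623164 -1.87875205]
[0.47878196 0.05432068]
share [-0.2519  0.7166  0.254 ]
```

Call:
{"name": "step_arm", "arguments": {"xyz": [[-0.07, 0.2, 0], [-0.14, 0.4, 0], [-0.2, 0.55, 0.1], [-0.25, 0.715, 0.15], [-0.25, 0.715, 0.25], [-0.25, 0.715, 0.25], [-0.25, 0.715, 0.25]], "yaw": [0, 0, 0, 0, 0, 0, 0], "claw": [1, 1, 1, 1, 1, 1, 1]}}

```text
time_s: 4.67
tcp_pos: [0.4787, 0.052, 0.1846]
eef_rot: [-179.9, -0.2, -163.3]
contact_force: [0.9, 0.5, -2.0]
gripper_width: 0.0291
gripper_force: 20.0
```

```bash
cat >> h.py <<'E'
def rd(n=6):
    r=[]
    for _ in range(n): cams.capture('side'); s=status.get_state(); r.append([*s['contact_force'],*s['tcp_pos']])
    r=np.array(r); print('F',r[:,:3].mean(0).round(2),'sd',r[:,:3].std(0).round(2),'P',r[:,3:].mean(0).round(4),'sd',r[:,3:].std(0).round(4))
E
python3 -c "
from h import *
rd(8)
p,d,K,T=grab('side');cv2.imwrite('pics/t1.png',cv2.resize(p[130:270,230:430],(800,560)))"
```

```text
F [ 0.09 -0.22 -1.63] sd [0.28 0.49 0.41] P [0.4795 0.0522 0.1863] sd [0.0002 0.0002 0.0003]
```

View pics/t1.png

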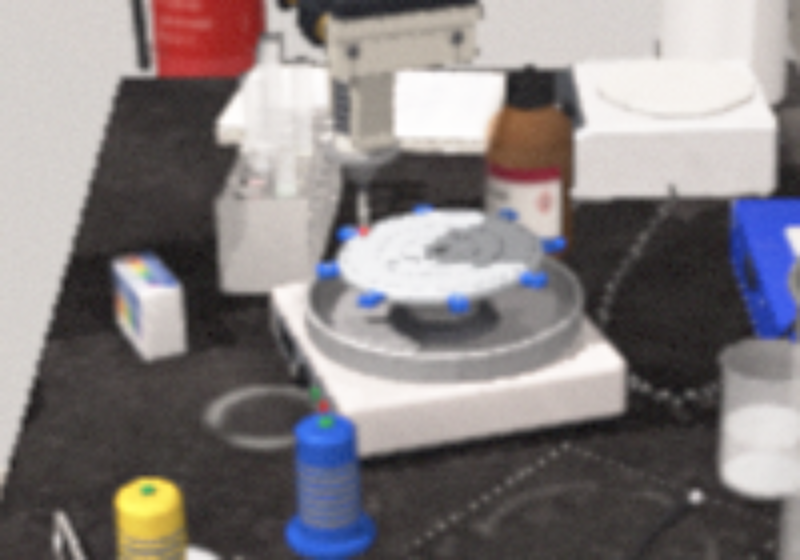

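Call:
{"name": "step_arm", "arguments": {"xyz": [[0, 0, 0.04], [0, 0, 0.07], [0, 0, 0.085], [0, 0, 0.095], [0, 0, 0.105], [0, 0, 0.105]], "yaw": [0, 0, 0, 0, 0, 0], "claw": [1, 1, 1, 1, 1, 1]}}

```text
time_s: 5.62
tcp_pos: [0.4786, 0.0529, 0.1641]
eef_rot: [-180.0, -0.1, -163.3]
contact_force: [-2.0, 0.1, 0.5]
gripper_width: 0.0294
gripper_force: 20.0
```

```bash
python3 -c "
from h import *
rd(8)"
```

```text
F [-1.23 -0.38  0.69] sd [0.42 0.43 0.25] P [0.4789 0.053  0.1646] sd [0.0001 0.     0.0001]
```

Call:
{"name": "step_arm", "arguments": {"xyz": [[0, 0, -0.1], [-0.11, 0.11, -0.1], [-0.23, 0.23, -0.1], [-0.23, 0.23, -0.1], [-0.23, 0.23, -0.06], [-0.23, 0.23, -0.03], [-0.23, 0.23, -0.015], [-0.23, 0.23, -0.006], [-0.23, 0.23, -0.006]], "yaw": [0, 0, 0, 0, 0, 0, 0, 0, 0], "claw": [1, 1, 1, 1, 1, 1, 1, 1, 1]}}

```text
time_s: 6.77
tcp_pos: [0.5096, 0.11, 0.1655]
eef_rot: [180.0, -0.0, -163.3]
contact_force: [-0.6, 1.5, 1.0]
gripper_width: 0.0292
gripper_force: 20.0
```

```bash
python3 -c "
from h import *
rd(8)"
```

```text
F [-0.55  0.44  0.12] sd [0.47 0.48 0.53] P [0.5099 0.1102 0.1661] sd [0.     0.0001 0.0001]
```

Call:
{"name": "step_arm", "arguments": {"xyz": [[0, 0, -0.1], [-0.11, -0.11, -0.1], [-0.23, -0.23, -0.1], [-0.23, -0.23, -0.1], [-0.23, -0.23, -0.06], [-0.23, -0.23, -0.035], [-0.23, -0.23, -0.022], [-0.23, -0.23, -0.015], [-0.23, -0.23, -0.015]], "yaw": [0, 0, 0, 0, 0, 0, 0, 0, 0], "claw": [1, 1, 1, 1, 1, 1, 1, 1, 1]}}

```text
time_s: 7.92
tcp_pos: [0.5663, 0.0797, 0.1685]
eef_rot: [-180.0, -0.1, -163.2]
contact_force: [-1.2, -0.6, 0.8]
gripper_width: 0.0295
gripper_force: 20.0
```

```bash
python3 -c "
from h import *
rd(8)"
```

```text
F [-1.7  -0.11  0.42] sd [0.59 0.31 0.43] P [0.5667 0.0796 0.169 ] sd [0.0002 0.0001 0.0001]
```

Call:
{"name": "step_arm", "arguments": {"xyz": [[0, 0, -0.1], [0.11, -0.11, -0.1], [0.23, -0.23, -0.1], [0.23, -0.23, -0.1], [0.23, -0.23, -0.04], [0.23, -0.23, -0.015], [0.23, -0.23, 0], [0.23, -0.23, 0.006], [0.23, -0.23, 0.006]], "yaw": [0, 0, 0, 0, 0, 0, 0, 0, 0], "claw": [1, 1, 1, 1, 1, 1, 1, 1, 1]}}

```text
time_s: 9.07
tcp_pos: [0.5367, 0.0223, 0.1676]
eef_rot: [-180.0, -0.0, -163.2]
contact_force: [0.3, -0.8, 0.1]
gripper_width: 0.0294
gripper_force: 20.0
```

```bash
python3 -c "
from h import *
rd(8)"
```

```text
F [ 0.12 -1.46  0.48] sd [0.4  0.48 0.32] P [0.5366 0.0224 0.1679] sd [0.0001 0.0001 0.0001]
```

```bash
python3 -c "
from h import *
go(.5298,-.2900,.236)"
```

```text
share [ 0.4808 -1.4858 -0.3413]
```

Call:
{"name": "step_arm", "arguments": {"xyz": [[0, 0, -0.2], [0.05, -0.1, -0.34], [0.1, -0.3, -0.34], [0.2, -0.5, -0.34], [0.3, -0.7, -0.34], [0.4, -0.9, -0.34], [0.45, -1, -0.34], [0.45, -1, -0.34]], "yaw": [0, 0, 0, 0, 0, 0, 0, 0], "claw": [1, 1, 1, 1, 1, 1, 1, 1]}}

```text
time_s: 10.13
tcp_pos: [0.506, -0.1992, 0.2351]
eef_rot: [180.0, -0.1, -163.5]
contact_force: [-0.2, 0.7, -1.7]
gripper_width: 0.0295
gripper_force: 20.0
```

```bash
python3 -c "
from h import *
cams.capture('top')
go(.5298,-.2900,.236)"
```

```text
share [ 0.0196 -0.4769 -0.0048]
```

Call:
{"name": "step_arm", "arguments": {"xyz": [[0.005, -0.15, 0], [0.01, -0.3, 0], [0.02, -0.42, 0], [0.02, -0.477, 0], [0.02, -0.477, 0], [0.02, -0.477, 0], [0.02, -0.477, 0.1], [0.02, -0.477, 0.2]], "yaw": [0, 0, 0, 0, 0, 0, 0, 0], "claw": [1, 1, 1, 1, 1, 1, 1, 1]}}

```text
time_s: 10.85
tcp_pos: [0.532, -0.2865, 0.1964]
eef_rot: [-179.9, 0.2, -163.2]
contact_force: [-0.5, 1.2, -2.4]
gripper_width: 0.0295
gripper_force: 20.0
```

```bash
python3 -c "
from h import *
rd(3)
p,d,K,T=grab('side');cv2.imwrite('pics/t2.png',cv2.resize(p[200:360,270:430],(600,600)))
go(.5298,-.2900,.087)"
```

```text
F [-1.    0.36 -3.52] sd [0.94 0.44 2.2 ] P [ 0.5297 -0.2857  0.1927] sd [0.0004 0.0004 0.0014]
share [ 0.0116 -0.0134  0.5452]
```

View pics/t2.png

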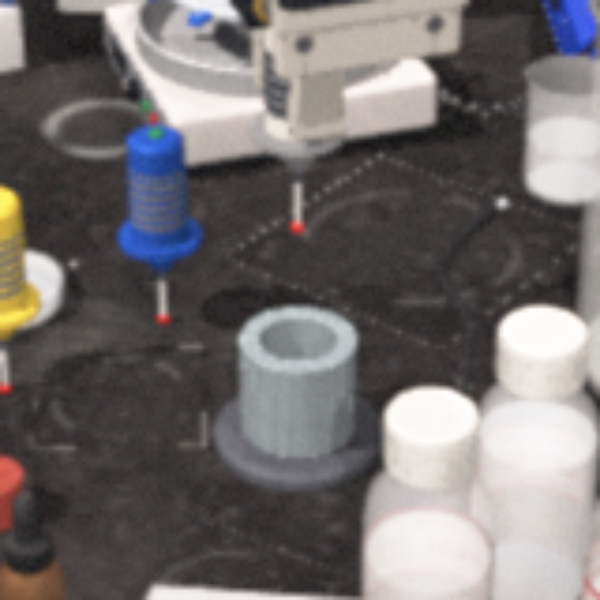

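The empty stand's mouth is at (297,340) and the probe's tip hangs above it at (297,228). A small correction, then lower.

Call:
{"name": "step_arm", "arguments": {"xyz": [[0.01, -0.013, 0], [0.01, -0.013, 0], [0.01, -0.013, 0.1], [0.01, -0.013, 0.2], [0.01, -0.013, 0.3], [0.01, -0.013, 0.4], [0.01, -0.013, 0.47], [0.01, -0.013, 0.52], [0.01, -0.013, 0.543], [0.01, -0.013, 0.543], [0.01, -0.013, 0.543]], "yaw": [0, 0, 0, 0, 0, 0, 0, 0, 0, 0, 0], "claw": [1, 1, 1, 1, 1, 1, 1, 1, 1, 1, 1]}}

```text
time_s: 11.97
tcp_pos: [0.5306, -0.291, 0.0878]
eef_rot: [-180.0, 0.0, -163.3]
contact_force: [-0.3, 0.4, -1.2]
gripper_width: 0.0294
gripper_force: 20.0
```

```bash
python3 -c "
from h import *
rd(3)"
```

```text
F [ 0.29 -0.32 -2.12] sd [0.39 0.59 0.36] P [ 0.5308 -0.291   0.0881] sd [0.0001 0.     0.    ]
```

Call:
{"name": "step_arm", "arguments": {"xyz": [[0, 0, 0.005], [0, 0, 0.009], [0, 0, 0.009], [0, 0, 0.009], [0, 0, 0.009], [0, 0, 0.009], [0, 0, 0.009], [0, 0, 0.009], [0, 0, 0.009], [0, 0, 0.009], [0, 0, 0.009], [0, 0, 0.009]], "yaw": [0, 0, 0, 0, 0, 0, 0, 0, 0, 0, 0, 0], "claw": [1, 1, 1, 0.35, 0.3, 0, -0.5, -1, -1, -1, -1, -1]}}

```text
time_s: 13.12
tcp_pos: [0.53, -0.2908, 0.0851]
eef_rot: [180.0, -0.0, -163.3]
contact_force: [-0.5, -0.3, -0.3]
gripper_width: 0.0715
gripper_force: 0.0
```

Call:
{"name": "step_arm", "arguments": {"xyz": [[0, 0, -0.1], [0, 0, -0.25], [0, 0, -0.4], [0, 0, -0.55], [0, 0, -0.7], [0, 0.1, -0.7], [0, 0.3, -0.7], [-0.05, 0.5, -0.7], [-0.1, 0.7, -0.7], [-0.15, 0.9, -0.7], [-0.2, 1, -0.7], [-0.2, 1, -0.7]], "yaw": [0, 0, 0, 0, 0, 0, 0, 0, 0, 0, 0, 0], "claw": [-1, -1, -1, -1, -1, 1, 1, 1, 1, 1, 1, 1]}}

```text
time_s: 14.12
tcp_pos: [0.5112, -0.0843, 0.2257]
eef_rot: [180.0, 0.1, -163.1]
contact_force: [0.1, -0.2, 0.3]
gripper_width: 0.0466
gripper_force: 0.0
```

```bash
python3 - <<'E'
from h import *
b,d,K,T=grab('side');cv2.imwrite('pics/t3.png',cv2.resize(b[200:360,270:430],(500,500)))
a=YS-np.radians(27.5); q=C+.050*np.array([np.cos(a),np.sin(a)]); print(q); go(*q,.16); print(status.get_state()['gripper_width'])
E
```

```text
[0.57199624 0.0570316 ]
share [-0.4992  0.5941  0.328 ]
0.04255785879539498
```

View pics/t3.png

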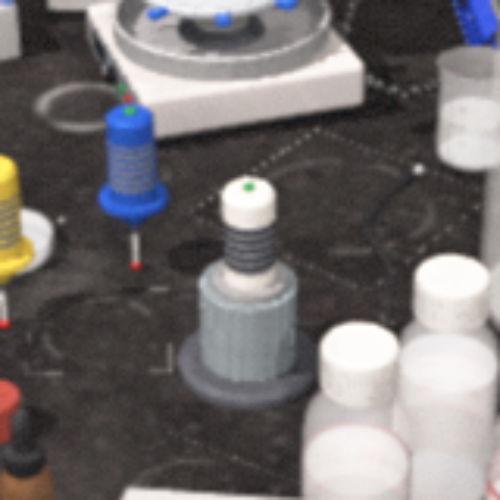

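The probe is back in its stand, upright and let go, cap at (249,200). Touch results relative to the middle of the face: front -2.0 mm, left -1.1, back +2.1, right +1.1. So the high side is at the back, towards the right, about -28° in the stage frame.

Call:
{"name": "step_arm", "arguments": {"xyz": [[-0.1, 0.1, 0], [-0.2, 0.25, 0], [-0.3, 0.4, 0], [-0.4, 0.5, 0], [-0.48, 0.6, 0.1], [-0.48, 0.6, 0.3], [-0.48, 0.6, 0.48], [-0.48, 0.6, 0.53], [-0.48, 0.6, 0.53], [-0.48, 0.6, 0.53]], "yaw": [0, 0, 0, 0, 0, 0, 0, 0, 0, 0], "claw": [1, 1, 1, 1, 1, 1, 1, 1, 1, 1]}}

```text
time_s: 15.0
tcp_pos: [0.5689, 0.0541, 0.12]
eef_rot: [-180.0, -0.0, -163.3]
contact_force: [0.0, 0.4, 0.8]
gripper_width: 0.0002
gripper_force: 0.0
```

```bash
python3 - <<'E'
from h import *
rd(4); go(.568,.0578,.108);print(status.get_state()['gripper_width'])
E
```

```text
F [-0.03 -0.08  0.19] sd [0.47 0.87 0.58] P [0.5696 0.0547 0.1214] sd [0.0001 0.0002 0.0002]
share [0.003  0.0162 0.0671]
0.0007591002637061427
```

Descend slowly to TCP z ≈ 0.107.

Call:
{"name": "step_arm", "arguments": {"xyz": [[0.003, 0.015, 0.02], [0.003, 0.015, 0.04], [0.003, 0.015, 0.05], [0.003, 0.015, 0.055], [0.003, 0.015, 0.06], [0.003, 0.015, 0.065], [0.003, 0.015, 0.07], [0.003, 0.015, 0.07]], "yaw": [0, 0, 0, 0, 0, 0, 0, 0], "claw": [1, 1, 1, 1, 1, 1, 1, 1]}}

```text
time_s: 15.87
tcp_pos: [0.5677, 0.0576, 0.1063]
eef_rot: [-180.0, 0.1, -163.2]
contact_force: [-2.2, 0.8, 8.5]
gripper_width: 0.0008
gripper_force: 4.5
```

```bash
python3 - <<'E'
from h import *
rd(4)
E
```

```text
F [-1.62 -0.14  8.18] sd [0.13 0.6  0.11] P [0.5677 0.0576 0.1063] sd [0. 0. 0.]
```

Call:
{"name": "step_arm", "arguments": {"xyz": [[0, 0, 0.003], [0, 0, 0.006], [0, 0, 0.006], [0, 0, 0.006], [0, 0, -0.05], [0, 0, -0.2], [0, 0, -0.4], [0, 0, -0.4]], "yaw": [0, 0, 0, 0, 0, 0, 0, 0], "claw": [1, 1, 1, 1, 1, 1, 1, 1]}}

```text
time_s: 16.73
tcp_pos: [0.5704, 0.0582, 0.1928]
eef_rot: [-179.9, 0.6, -163.2]
contact_force: [2.2, -0.3, 1.1]
gripper_width: 0.0004
gripper_force: 0.0
```

```bash
cat >> h.py <<'E'
def fit(n,k=1):
    out=[]
    for _ in range(k):
        p,d,K,T=grab(n); V,U=np.mgrid[:480,:640]; W=(np.stack([(U-K[0,2])/K[0,0]*d,(V-K[1,2])/K[1,1]*d,d],-1)-T[:3,3])@T[:3,:3]
        k=(np.hypot(*(W[...,:2]-C).transpose(2,0,1))<.055)&(abs(W[...,2]-.092)<.008)
        A=np.c_[W[k][:,:2]-C,np.ones(k.sum())]; s=np.linalg.lstsq(A,W[k][:,2],rcond=None)[0]; out.append(s)
    s=np.mean(out,0); print(n,k.sum(),s.round(4),'tilt',np.hypot(*s[:2]).round(4),np.degrees(np.arctan2(s[1],s[0])).round(0)); return p
E
python3 - <<'E'
from h import *
fit('side',5);rd(1)
E
```

```text
side 713 [ 0.019  -0.0018  0.091 ] tilt 0.0191 -5.0
F [-1.19  0.27 -1.06] sd [0. 0. 0.] P [0.5661 0.0573 0.1841] sd [0. 0. 0.]
```

Call:
{"name": "step_arm", "arguments": {"xyz": [[0, 0, 0.15], [0, 0, 0.3], [0, 0, 0.36], [0, 0, 0.39], [0, 0, 0.4], [0, 0, 0.406], [0, 0, 0.409], [0, 0, 0.412], [0, 0, 0.412], [0, 0, 0.412]], "yaw": [0, 0, 0, 0, 0, 0, 0, 0, 0, 0], "claw": [1, 1, 1, 1, 1, 1, 1, 1, 1, 1]}}

```text
time_s: 17.87
tcp_pos: [0.5666, 0.0574, 0.1036]
eef_rot: [-180.0, -0.0, -163.3]
contact_force: [-4.8, 0.8, 8.8]
gripper_width: 0.0009
gripper_force: 4.5
```

Call:
{"name": "step_arm", "arguments": {"xyz": [[0, 0, -0.05], [0, 0, -0.2], [0, 0, -0.4], [0, 0, -0.4]], "yaw": [0, 0, 0, 0], "claw": [1, 1, 1, 1]}}

```text
time_s: 18.2
tcp_pos: [0.5707, 0.0582, 0.1906]
eef_rot: [-179.9, 0.6, -163.2]
contact_force: [1.2, 1.7, 1.2]
gripper_width: 0.0004
gripper_force: 0.0
```

```bash
python3 - <<'E'
from h import *
fit('side',5)
E
```

```text
side 719 [-0.0326  0.0058  0.0911] tilt 0.0331 170.0
```

Overshot: tilt is now 0.033 with the front high. Both pushes agree that level corresponds to TCP z ≈ 0.1048, so I push at the front down to that.

```bash
python3 - <<'E'
from h import *
fit('top',2);go(.478,.0758,.12)
E
```

```text
top 1699 [-0.0328  0.0067  0.092 ] tilt 0.0335 168.0
share [0.396  0.2156 0.3089]
```

Call:
{"name": "step_arm", "arguments": {"xyz": [[0.15, 0.08, 0], [0.3, 0.16, 0], [0.396, 0.216, 0.1], [0.396, 0.216, 0.22], [0.396, 0.216, 0.32], [0.396, 0.216, 0.34], [0.396, 0.216, 0.34], [0.396, 0.216, 0.34]], "yaw": [0, 0, 0, 0, 0, 0, 0, 0], "claw": [1, 1, 1, 1, 1, 1, 1, 1]}}

```text
time_s: 19.22
tcp_pos: [0.479, 0.0761, 0.115]
eef_rot: [-180.0, -0.0, -163.3]
contact_force: [1.1, 0.1, -0.1]
gripper_width: 0.0005
gripper_force: 0.0
```

```bash
python3 - <<'E'
from h import *
rd(4);go(.478,.0758,.106)
E
```

```text
F [0.06 0.22 0.53] sd [0.27 0.22 0.34] P [0.4793 0.0763 0.1156] sd [0.0001 0.     0.0001]
share [ 0.0065 -0.0006  0.048 ]
```

Call:
{"name": "step_arm", "arguments": {"xyz": [[0, 0, 0.015], [0, 0, 0.025], [0, 0, 0.035], [0, 0, 0.04], [0, 0, 0.045], [0, 0, 0.048], [0, 0, 0.048], [0, 0, 0.048]], "yaw": [0, 0, 0, 0, 0, 0, 0, 0], "claw": [1, 1, 1, 1, 1, 1, 1, 1]}}

```text
time_s: 20.08
tcp_pos: [0.478, 0.076, 0.1059]
eef_rot: [-180.0, -0.0, -163.3]
contact_force: [-6.9, 1.5, 12.5]
gripper_width: 0.0004
gripper_force: 6.4
```

```bash
python3 - <<'E'
from h import *
rd(3)
fit('side',3)
E
```

```text
F [-6.93  1.37 12.69] sd [0.39 0.08 0.25] P [0.478  0.0761 0.1059] sd [0. 0. 0.]
side 673 [-0.0345  0.0044  0.0912] tilt 0.0348 173.0
```

Call:
{"name": "step_arm", "arguments": {"xyz": [[0, 0, 0.002], [0, 0, 0.004], [0, 0, 0.004], [0, 0, 0.004]], "yaw": [0, 0, 0, 0], "claw": [1, 1, 1, 1]}}

```text
time_s: 20.72
tcp_pos: [0.4777, 0.076, 0.1052]
eef_rot: [180.0, -0.1, -163.3]
contact_force: [-8.4, 2.3, 15.7]
gripper_width: 0.0007
gripper_force: 7.8
```

```bash
python3 - <<'E'
from h import *
rd(2)
fit('side',3)
E
```

```text
F [-8.95  2.11 14.89] sd [0.47 0.04 0.14] P [0.4777 0.076  0.1052] sd [0. 0. 0.]
side 684 [-0.0266  0.0041  0.0913] tilt 0.027 171.0
```

Call:
{"name": "step_arm", "arguments": {"xyz": [[0, 0, 0.002], [0, 0, 0.004], [0, 0, 0.004], [0, 0, 0.004]], "yaw": [0, 0, 0, 0], "claw": [1, 1, 1, 1]}}

```text
time_s: 21.3
tcp_pos: [0.4774, 0.0759, 0.1044]
eef_rot: [180.0, -0.1, -163.3]
contact_force: [-10.3, 2.2, 16.1]
gripper_width: 0.0008
gripper_force: 8.5
```

```bash
python3 - <<'E'
from h import *
rd(2)
fit('side',3)
E
```

```text
F [-11.03   1.97  16.33] sd [0.28 0.39 0.04] P [0.4774 0.0759 0.1043] sd [0. 0. 0.]
side 677 [-0.0109 -0.0001  0.0912] tilt 0.0109 -180.0
```

Call:
{"name": "step_arm", "arguments": {"xyz": [[0, 0, 0.001], [0, 0, 0.002], [0, 0, 0.002], [0, 0, -0.05], [0, 0, -0.2], [0, 0, -0.3], [0, 0, -0.3]], "yaw": [0, 0, 0, 0, 0, 0, 0], "claw": [1, 1, 1, 1, 1, 1, 1]}}

```text
time_s: 22.13
tcp_pos: [0.4808, 0.077, 0.1675]
eef_rot: [180.0, 0.4, -163.2]
contact_force: [0.9, 0.9, -0.2]
gripper_width: 0.0006
gripper_force: 0.0
```

```bash
python3 - <<'E'
from h import *
fit('side',4); p=fit('top',2); cv2.imwrite('pics/s1.png',cv2.resize(p[165:285,195:315],(600,600)))
p,d,K,T=grab('top')
m=cv2.inRange(cv2.cvtColor(p,cv2.COLOR_BGR2HSV),(100,130,80),(130,255,255)); m[:180]=0;m[280:]=0;m[:,:205]=0;m[:,305:]=0
n,_,st,ce=cv2.connectedComponentsWithStats(m)
for i in range(1,n):
    if st[i,4]>5: w=ray(*ce[i],.0885,K,T)[:2]-C; print(st[i,4],np.hypot(*w).round(4),np.degrees(np.arctan2(w[1],w[0])).round(1))
E
```

```text
side 712 [ 0.0116 -0.0015  0.091 ] tilt 0.0117 -7.0
top 189 [0.0103 0.0064 0.092 ] tilt 0.0121 32.0
14 0.0683 -0.7
11 0.0661 -137.4
13 0.0686 177.5
```

View pics/s1.png

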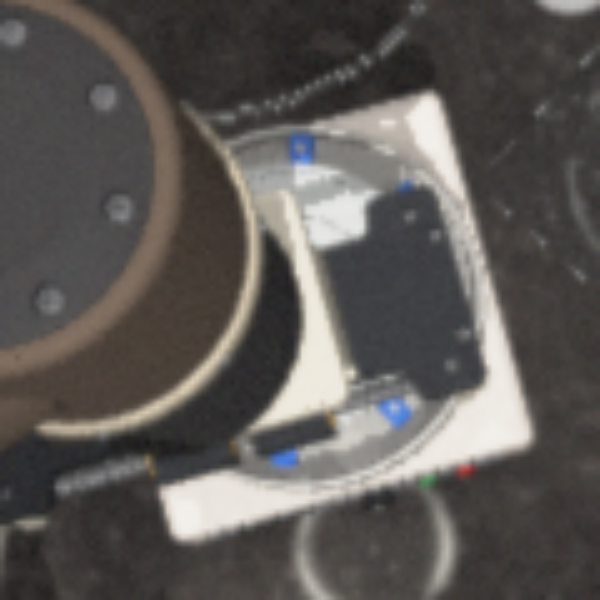

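The plate reads level to about 0.012, partly hidden by the gripper. Lugs at about -1° + 45°k. I move to the staging point on the right for a clear reading.

```bash
cat >> h.py <<'E'
def st(x,y): c,s=np.cos(YS),np.sin(YS); return C+np.array([c*x-s*y,s*x+c*y])
E
python3 - <<'E'
from h import *
go(*st(.058,-.16),.14)
E
```

```text
share [-0.4826 -0.9105  0.1132]
```

Call:
{"name": "step_arm", "arguments": {"xyz": [[-0.1, -0.18, 0], [-0.2, -0.36, 0], [-0.3, -0.54, 0], [-0.4, -0.72, 0], [-0.48, -0.91, 0], [-0.48, -0.91, 0], [-0.48, -0.91, 0]], "yaw": [0, 0, 0, 0, 0, 0, 0], "claw": [1, 1, 1, 1, 1, 1, 1]}}

```text
time_s: 23.07
tcp_pos: [0.6231, -0.0727, 0.1614]
eef_rot: [180.0, -0.2, -163.5]
contact_force: [-0.9, 0.1, -1.4]
gripper_width: 0.0004
gripper_force: 0.0
```

```bash
cat >> h.py <<'E'
def lugs():
    p,d,K,T=grab('top')
    m=cv2.inRange(cv2.cvtColor(p,cv2.COLOR_BGR2HSV),(100,130,80),(130,255,255)); m[:180]=0;m[280:]=0;m[:,:205]=0;m[:,305:]=0
    n,_,s,ce=cv2.connectedComponentsWithStats(m)
    for i in range(1,n):
        if s[i,4]>5: w=ray(*ce[i],.0885,K,T)[:2]-C; print('lug',s[i,4],np.hypot(*w).round(4),'stage deg',np.degrees(np.arctan2(w[1],w[0])-YS).round(1))
E
python3 - <<'E'
from h import *
fit('side',6);fit('top',5);lugs()
E
```

```text
side 712 [ 0.0113 -0.0008  0.091 ] tilt 0.0113 -4.0
top 1985 [ 0.0112 -0.0018  0.092 ] tilt 0.0113 -9.0
lug 16 0.0684 stage deg -17.2
lug 13 0.0673 stage deg 27.2
lug 16 0.0667 stage deg -61.9
lug 8 0.0637 stage deg 71.7
lug 17 0.0654 stage deg -107.7
lug 17 0.067 stage deg 115.7
lug 13 0.0654 stage deg -152.9
lug 13 0.0676 stage deg 162.3
```

Both views agree on 0.0113, so the plate is level. Now to the spin: enter beside the lug at -62°.

```bash
python3 - <<'E'
from h import *
go(*st(.058,-.082),.0975)
E
```

```text
share [-0.0046  0.387   0.3318]
```

Call:
{"name": "step_arm", "arguments": {"xyz": [[0, 0, 0.1], [0, 0.1, 0.2], [0, 0.2, 0.3], [0, 0.25, 0.33], [-0.005, 0.3, 0.33], [-0.005, 0.34, 0.33], [-0.005, 0.37, 0.33], [-0.005, 0.387, 0.33], [-0.005, 0.387, 0.33]], "yaw": [0, 0, 0, 0, 0, 0, 0, 0, 0], "claw": [1, 1, 1, 1, 1, 1, 1, 1, 1]}}

```text
time_s: 24.42
tcp_pos: [0.6021, 0.0044, 0.0987]
eef_rot: [-180.0, 0.1, -163.2]
contact_force: [0.1, 0.2, 0.4]
gripper_width: 0.0003
gripper_force: 0.0
```

```bash
python3 - <<'E'
from h import *
rd(1); go(*st(.058,-.082),.0975)
p,d,K,T=grab('side');cv2.imwrite('pics/s2.png',cv2.resize(p[150:250,280:400],(720,600)))
E
```

```text
F [-0.13  0.37 -0.2 ] sd [0. 0. 0.] P [0.602  0.004  0.0985] sd [0. 0. 0.]
share [0.0028 0.0017 0.0049]
```

View pics/s2.png

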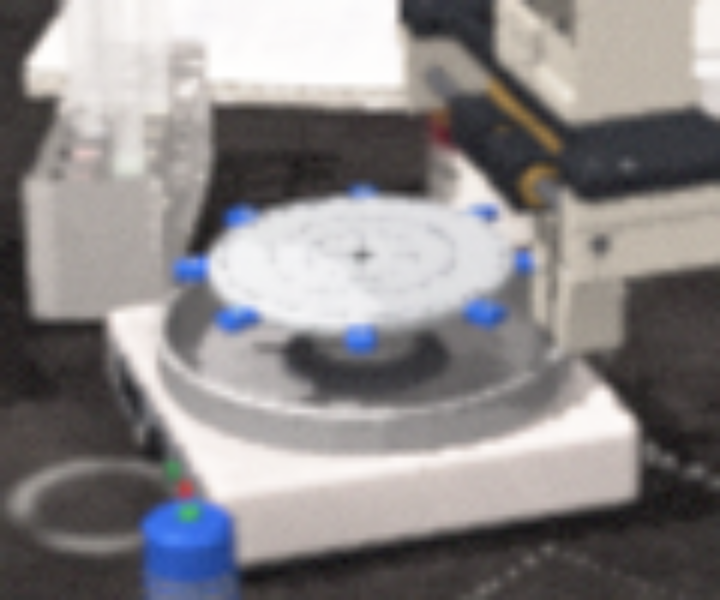

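The shut finger stands at (590,300), just outside and behind the lug at (487,315). Stroke along tool +x, slow at first.

Call:
{"name": "step_arm", "arguments": {"xyz": [[0.025, 0, 0.004], [0.05, 0, 0.004], [0.075, 0, 0.004], [0.1, 0, 0.004], [0.14, 0, 0.004], [0.2, 0, 0.004], [0.28, 0, 0.004], [0.38, 0, 0.004], [0.5, 0, 0.004], [0.64, 0, 0.004], [0.7, -0.1, 0], [0.7, -0.25, 0], [0.7, -0.35, -0.1], [0.7, -0.35, -0.1]], "yaw": [0, 0, 0, 0, 0, 0, 0, 0, 0, 0, 0, 0, 0, 0], "claw": [1, 1, 1, 1, 1, 1, 1, 1, 1, 1, 1, 1, 1, 1]}}

```text
time_s: 25.68
tcp_pos: [0.4891, -0.1059, 0.1203]
eef_rot: [-179.9, 0.2, -163.3]
contact_force: [2.5, 0.3, 0.8]
gripper_width: 0.0003
gripper_force: 0.0
```

```bash
python3 - <<'E'
from h import *
print(status.get_state()['time_s']);lugs();print();lugs();print();lugs();fit('side',2)
E
```

```text
25.6833


side 52 [-0.0364 -0.0027  0.0932] tilt 0.0365 -176.0
```

Call:
{"name": "step_arm", "arguments": {"xyz": [[0, -0.2, -0.1], [0, -0.4, -0.2], [0, -0.6, -0.2], [0, -0.8, -0.2]], "yaw": [0, 0, 0, 0], "claw": [1, 1, 1, 1]}}

```text
time_s: 26.27
tcp_pos: [0.5342, -0.2552, 0.1589]
eef_rot: [-179.9, 0.1, -163.1]
contact_force: [1.4, 1.1, -0.5]
gripper_width: 0.0007
gripper_force: 0.0
```

```bash
python3 - <<'E'
from h import *
print(status.get_state()['time_s']);lugs();lugs();lugs();fit('side',3);p=fit('top',1);cv2.imwrite('pics/s3.png',p)
E
```

```text
26.2667
lug 19 0.0681 stage deg -14.1
lug 15 0.0675 stage deg 29.9
lug 17 0.0671 stage deg 74.5
lug 13 0.0663 stage deg 119.4
lug 19 0.0681 stage deg -22.8
lug 17 0.0682 stage deg 21.4
lug 17 0.0676 stage deg 66.2
lug 17 0.067 stage deg 110.8
lug 17 0.0674 stage deg -31.4
lug 15 0.0686 stage deg 13.1
lug 14 0.0676 stage deg 57.7
lug 15 0.0666 stage deg 102.8
side 40 [ 0.024  -0.0045  0.0915] tilt 0.0245 -11.0
top 719 [ 0.0079 -0.0086  0.0922] tilt 0.0116 -47.0
```

Call:
{"name": "step_arm", "arguments": {"xyz": [[0, 0.1, -0.2], [0, 0.1, -0.3], [0, 0.1, -0.3], [0, 0.1, -0.3], [0, 0.1, -0.3], [0, 0.1, -0.3], [0, 0.1, -0.3], [0, 0.1, -0.3], [0, 0.1, -0.3], [0, 0.1, -0.3], [0, 0.1, -0.3], [0, 0.1, -0.3]], "yaw": [0, 0, 0, 0, 0, 0, 0, 0, 0, 0, 0, 0], "claw": [1, 1, 1, 1, 1, 1, 1, 1, 1, 1, 1, 1]}}

```text
time_s: 27.62
tcp_pos: [0.5272, -0.2355, 0.2174]
eef_rot: [180.0, -0.0, -163.3]
contact_force: [0.2, -0.4, 0.3]
gripper_width: 0.0009
gripper_force: 0.0
```

```bash
python3 - <<'E'
from h import *
print(status.get_state()['time_s']);lugs();lugs();fit('side',2);fit('top',2)
E
```

```text
27.6167
lug 17 0.068 stage deg 25.9
lug 14 0.0661 stage deg 70.6
lug 16 0.0682 stage deg 20.2
lug 15 0.0675 stage deg 64.9
side 363 [ 0.0121 -0.0011  0.0909] tilt 0.0122 -5.0
top 133 [-0.0106 -0.0882  0.0955] tilt 0.0888 -97.0
```

Call:
{"name": "step_arm", "arguments": {"xyz": [[0, -0.1, 0], [0, -0.2, 0], [0, -0.3, 0], [0, -0.3, 0], [0, -0.3, 0], [0, -0.3, 0], [0, -0.3, 0], [0, -0.3, 0], [0, -0.3, 0], [0, -0.3, 0], [0, -0.3, 0], [0, -0.3, 0], [0, -0.3, 0], [0, -0.3, 0], [0, -0.3, 0], [0, -0.3, 0]], "yaw": [0, 0, 0, 0, 0, 0, 0, 0, 0, 0, 0, 0, 0, 0, 0, 0], "claw": [1, 1, 1, 1, 1, 1, 1, 1, 1, 1, 1, 1, 1, 1, 1, 1]}}

```text
time_s: 29.25
tcp_pos: [0.5445, -0.2929, 0.2175]
eef_rot: [180.0, -0.0, -163.3]
contact_force: [0.4, 0.5, -0.2]
gripper_width: 0.0007
gripper_force: 0.0
```

```bash
python3 - <<'E'
from h import *
print(status.get_state()['time_s']);lugs();lugs();fit('side',3);fit('top',3)
p,d,K,T=grab('side');cv2.imwrite('pics/f.png',p)
E
```

```text
29.25
lug 18 0.0688 stage deg -8.0
lug 8 0.0656 stage deg -49.8
lug 16 0.0682 stage deg 36.2
lug 9 0.0712 stage deg 81.2
lug 7 0.0634 stage deg 80.4
lug 15 0.067 stage deg 125.9
lug 6 0.0692 stage deg -190.7
lug 19 0.0686 stage deg -10.1
lug 15 0.0679 stage deg 33.5
lug 18 0.0678 stage deg 78.0
lug 16 0.0667 stage deg 123.6
lug 17 0.0659 stage deg -190.5
side 427 [ 0.0127 -0.0019  0.091 ] tilt 0.0128 -8.0
top 1563 [ 0.0107 -0.0046  0.092 ] tilt 0.0117 -23.0
```

View pics/f.png

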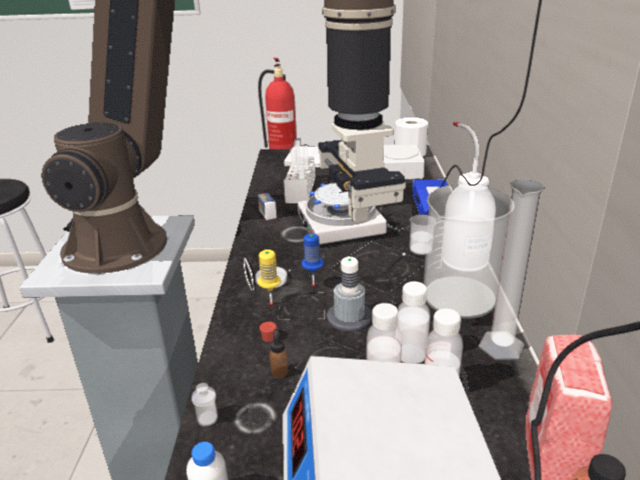

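The probe is upright in its stand at (348,290). The plate is still spinning at about 0.8 rad/s after roughly 10 rad, its tilt is about 0.012, and the bystanders have not moved. A short wait, then hand in.

Call:
{"name": "step_arm", "arguments": {"xyz": [[0, 0, 0], [0, 0, 0], [0, 0, 0], [0, 0, 0]], "yaw": [0, 0, 0, 0], "claw": [1, 1, 1, 1]}}

```text
time_s: 30.03
tcp_pos: [0.5445, -0.2929, 0.2175]
eef_rot: [-180.0, -0.0, -163.3]
contact_force: [0.3, -0.9, -1.1]
gripper_width: -0.0
gripper_force: 0.0
```

```bash
python3 -c "
from h import *
print(job.close_job())"
```

```text
the job is handed in; nothing more can be done
None
```

Job handed in at about 30 s, verdict not shown: four rim touches done in order, probe back in its stand, plate level to about 0.012 rad by camera (limit 0.018; the first push overshot and was corrected from the front), and spun about 10 rad, by lug tracking, with one stroke, still running at about 0.8 rad/s just before hand-in.

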